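Reset a damper's click adjuster

TASK

Set the damper on the bench stand to five clicks: the orange adjuster knob on its top is locked until it is pushed in, so push it in and turn it clockwise (seen looking down on the knob) as far as its end stop, then, again pushed in, back it off anticlockwise exactly five clicks. Let the knob spring back up so that it is locked on the fifth click, let go of it, and leave the other things on the bench where they are.

Things in the scene. Friction and masses are not known exactly. Their poses are not given: they have to be found in the camera images.
- adjuster_grip (a point): Centre of the orange knurled knob, on its axis, half-way up (36 mm across, 30 mm tall, white line on top and side). z axis = turning axis, out of the knob's top, 35 degrees from vertical; x axis points at the white line and turns with it. Fingertips may reach 14 mm below the knob's underside, down a neck 18 mm across; nothing else stands within 60 mm beside the knob.
- adjuster (a joint): Knob angle, rad: 0 at the clockwise end stop, growing anticlockwise (seen looking down on its top). It rests only at whole clicks, 0.5236 rad (30 degrees) apart, 0 to 8 of them; detents of about 0.07 N m snap it to the nearest. Starts at 2 to 6 clicks. It turns only while pushed in; when up it is locked.
- adjuster_press (a joint): How far the knob is pushed in along its axis, m: 0 up and locked, 0.006 bottomed. A spring pushes it out, about 5 N at the top, 7 N at the bottom; the lock lets go at 2 to 4 mm, and bottomed it turns freely but for its clicks.
- collar_top (a point): Fixed point on the damper: centre of the top of its dark collar (50 mm across), on the knob's axis, 37 mm under the knob's centre when it is up; z axis = the knob's axis. The damper (aluminium, blue coil spring) is fixed in a heavy grey stand, base 275 x 150 mm, that does not move.
- spanner: Loose steel spanner lying on the bench, to be left alone; origin under its middle.
- bump_stop: Loose yellow ring, 52 mm across, 28 mm tall, to be left alone; origin at its underside.
- piston: Loose aluminium piston, 72 mm across, 52 mm tall, to be left alone; origin at its underside.
- grease_jar: Loose red jar, 68 mm across, 75 mm tall, to be left alone; origin at its underside.
- bearing: Loose steel bearing ring, 62 mm across, 16 mm tall, to be left alone; origin at its underside.
- torch: Black torch lying on the bench, 115 mm long, 38 mm across, to be left alone; origin under its middle.

How it is judged:
By the outcome, as a careful person would: the job done as asked, in the order asked, and still so for the second after the job is handed in, with the robot touching nothing.
It also fails if it takes over 72 s, if anything falls off the work surface, if the arm or the gripper's body presses on something with over 40 N, if the wrist force passes 120 N, or if a joint passes its speed limit or range.

ROBOT

A 7-joint arm with a two-finger parallel gripper is mounted at the origin on the work surface. World frame = base frame: x ahead of the robot, y to its left, z up, the work surface at z = 0. Lengths are in m, angles in rad, forces in N, time in s.
With the tool pointing down it reaches from about 0.4 to 0.85 m from the base axis. Payload 4.5 kg.
Tool frame: the origin (TCP) lies between the finger pads; the fingertips stand 8 mm ahead of it and the grasp point (between the pads) lies 11 mm behind it; z points along the fingers, y is the direction in which the jaws open and shut (so a half turn about z gives the same grasp; the last joint's range is limited). The gripper opens to 88 mm and grips with 3 to 60 N. Pads are 18 mm wide; open, the fingers measure 123 mm over their backs; the gripper's body (75 mm by 187 mm) begins 45 mm behind the grasp point.
Start: joints at [-1.106, 0.689, -0.195, 1.565, 0.157, 0.902, -0.215], TCP at [0.261, 0.568, 0.247] pointing down, gripper open.
Joint ranges: [-3.01, 3.01], [-0.46, 2.08], [-1.47, 1.51], [0.13, 2.56], [-1, 4.14], [0.04, 2.09], [-2.66, 2.66]. Speed limits (rad/s): [2.57, 2.57, 3.14, 3.14, 3.14, 3.14, 3.14].

INTERFACE

Orientations are given as a unit quaternion [x, y, z, w].
In Python, from plant import r gives the robot as it stands.
- The arm moves only by the tool carry_out, never from a script. Its argument "commands" is a list that holds one entry, the list of rows, each a list of 7 numbers: the turn, a rotation vector about the tool's x, y, z in rad, then the shift along the tool's x, y, z in cm, then the finger opening in cm, from 0 to 8.81. A call has 1 to 10 rows; each row is the pose to reach, as a shift and turn from the pose commanded when the call began, along the tool's axes at that moment; what a row does not reach only later rows make up. A row lasts 1/12 s, in which the tool goes at most 41.7 mm and 7.16 degrees, less where a joint would pass 70% of its speed; a pose out of reach is approached as far as the arm can. A call with a gripper value outside its range is refused whole. The fingers move at their own pace and stop on an object; "force" is the grip in N (left out, the last holds). Time passes only in rows, so rows that repeat a pose let the fingers close. It gives the time, the measured TCP pose, the force and the opening at its end, in the units of the state.
- r.get_state(): the state, without advancing time (a new reading comes with each control period).
- r.snapshot(name): name is "side" or "top"; returns a dict with "pixels" (420x560x3 uint8, red, green, blue), "mtx" (3x3 intrinsics, pixels), "k1" (the pictures are not rectified: a ray, as slopes to the right and down, at radius r is drawn at 1 + k1 r^2 times it, then the intrinsics apply), "xyz" and "rotation" of the camera in the world. Camera axes: x right, y down, z forward; pixel columns grow to the right and rows downward; lengths in m; the calibration is good to about 2 mm. A picture is of the moment at which its call begins. There is no depth.
- r.finish_job(): hands the job in, once; it reports no verdict.
The state is a dict: "clock": time; "q": joint angles; "qd": joint speeds; "joint_torque": joint torques, N m; "tool_pos": TCP position; "eef_rot": TCP orientation; "contact_force": force on the tool from outside, world axes, zero at the start; "moment": the same for the moment, N m; "opening": opening from 0.0 (shut) to 1.0 (fully open).
Only numpy, scipy, OpenCV 4.12 (cv2) and the standard library are available. Lean on these libraries where they do the work, as an engineer would, in place of code of your own. Each camera call takes 0.05 s, during which the arm holds its last target.

## Working session

There is one attempt and no reset: what is moved stays moved. The work goes in short steps, Python scripts to look and compute and a tool call to move; the robot and the scene stay as the last step left them, time stands still between calls to the robot, and variables do not carry over. Pictures are saved under pics/ and viewed, and the job is handed in when it is done.

Besides the shell and the picture viewer there is one more tool, called after "Call:" by a JSON object that holds its "api" and its "payload". carry_out: Moves the arm, as the interface text tells. Its arguments: {"type":"object","properties":{"commands":{"type":"array"},"force":{"type":"number"}},"required":["commands"]}

```bash
mkdir -p pics; ls
python3 - <<'E'
from plant import r
import cv2,json
s=r.get_state();print(s)
for n in("side","top"):
    d=r.snapshot(n);cv2.imwrite(f"pics/{n}0.png",d["pixels"][:,:,::-1]);print(n,d["mtx"],d["k1"],d["xyz"],d["rotation"])
E
```

```text
pics
{'clock': 0.0, 'q': array([-1.10618012,  0.68997963, -0.19451355,  1.56632895,  0.15735821,
        0.90247844, -0.21510836]), 'qd': array([ 5.60731747e-04, -2.87437823e-05,  1.48194326e-03, -2.29824747e-03,
       -6.93725721e-04, -7.35834220e-04, -3.87491163e-04]), 'joint_torque': array([ 4.04910315e-04, -5.27561581e+01, -1.26667667e+00, -1.53423375e+01,
       -5.26672311e-02,  6.69958186e-03,  1.66328732e-04]), 'tool_pos': array([0.26081236, 0.56731796, 0.24591675]), 'eef_rot': array([ 2.13692322e-01,  9.76900601e-01, -8.92150280e-04, -1.06705474e-04]), 'contact_force': array([-1.13196005,  0.52106147,  0.9046308 ]), 'moment': array([ 0.00407183, -0.01213366,  0.00037866]), 'opening': 1.0004532138826077}
side [[400.38838002   0.         287.07104038]
 [  0.         400.38838002 218.89533022]
 [  0.           0.           1.        ]] -0.07090752351178257 [-0.00340393  0.73022155  1.15643584] [-0.29579577  0.88473928 -0.33867969  0.12262686]
top [[469.4608283    0.         279.49659907]
 [  0.         469.4608283  212.68700277]
 [  0.           0.           1.        ]] 0.0520232248084921 [0.30357721 0.02344937 1.47272083] [-0.70079803  0.70640692 -0.07421103  0.0660614 ]
```

View pics/side0.png

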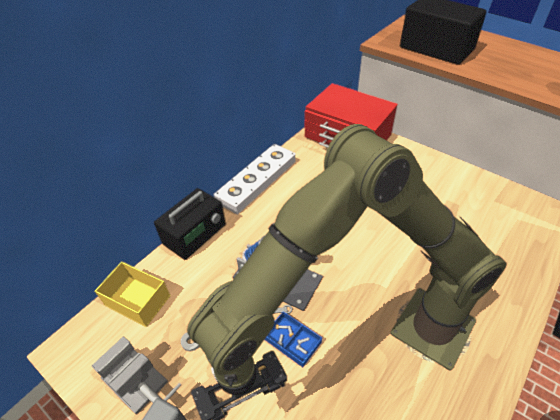

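View pics/top0.png

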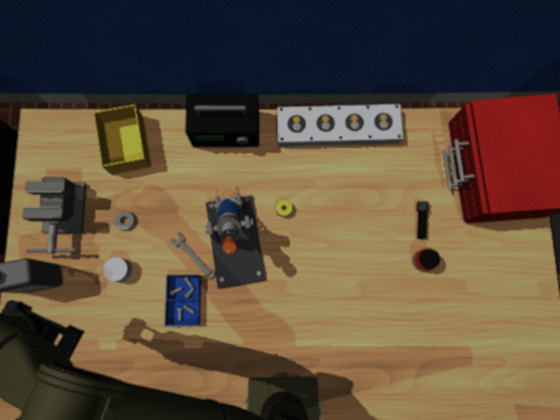

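```bash
cat > h.py <<'E'
import numpy as np,cv2
from scipy.spatial.transform import Rotation as R
def D(d):
    # (r' = r(1+k1 r^2)) in slopes == opencv k1
    return np.array([d["k1"],0,0,0,0.])
def ray(d,uv):
    p=cv2.undistortPoints(np.array(uv,float).reshape(-1,1,2),d["mtx"],D(d),None,None).reshape(-1,2)
    v=np.c_[p,np.ones(len(p))]@rot(d).T
    return d["xyz"],v/np.linalg.norm(v,axis=1)[:,None]
def rot(d):
    return R.from_quat(d["rotation"]).as_matrix()
def proj(d,P):
    M=rot(d).T; rv,_=cv2.Rodrigues(M); t=-M@np.array(d["xyz"])
    return cv2.projectPoints(np.array(P,float).reshape(-1,1,3),rv,t,d["mtx"],D(d))[0].reshape(-1,2)
def tri(c1,v1,c2,v2):
    A=np.c_[v1,-v2];s=np.linalg.lstsq(A,c2-c1,rcond=None)[0]
    a=c1+s[0]*v1;b=c2+s[1]*v2
    return (a+b)/2,np.linalg.norm(a-b)
def plane(d,uv,z):
    c,v=ray(d,uv);return c+v*((z-c[2])/v[:,2])[:,None]
def orange(px):
    h=cv2.cvtColor(px,cv2.COLOR_RGB2HSV)
    return cv2.inRange(h,(3,150,90),(18,255,255))
E
python3 - <<'E'
from plant import r
from h import *
d=r.snapshot("top")
m=orange(d["pixels"]);n,l,st,ce=cv2.connectedComponentsWithStats(m)
for i in range(1,n):
    if st[i][4]>15:print(st[i],ce[i])
for z in(0.15,.2,.25,.3):print(z,plane(d,[(230,242)],z),)
for z in (0.0,):print(plane(d,[(207,203),(250,196),(264,279),(219,287),(228,200)],0.02))
s=d["pixels"][180:295,160:300,::-1];cv2.imwrite("pics/topz.png",cv2.resize(s,None,fx=5,fy=5,interpolation=cv2.INTER_CUBIC))
E
```

```text
[351 115   6   5  23] [353.73913043 117.30434783]
[381 115   5   4  18] [382.94444444 116.44444444]
[293 117   7   5  25] [296.08 118.96]
[322 116   6   5  25] [324.76 118.2 ]
[222 237  14  17 156] [228.6474359  245.21794872]
0.15 [[0.48612083 0.14791646 0.15      ]]
0.2 [[0.47922052 0.1432115  0.2       ]]
0.25 [[0.47232022 0.13850654 0.25      ]]
0.3 [[0.46541991 0.13380157 0.3       ]]
[[0.62884849 0.23414682 0.02      ]
 [0.65075365 0.0984977  0.02      ]
 [0.38903716 0.05466194 0.02      ]
 [0.36621144 0.19181919 0.02      ]
 [0.6381633  0.16807078 0.02      ]]
```

View pics/topz.png

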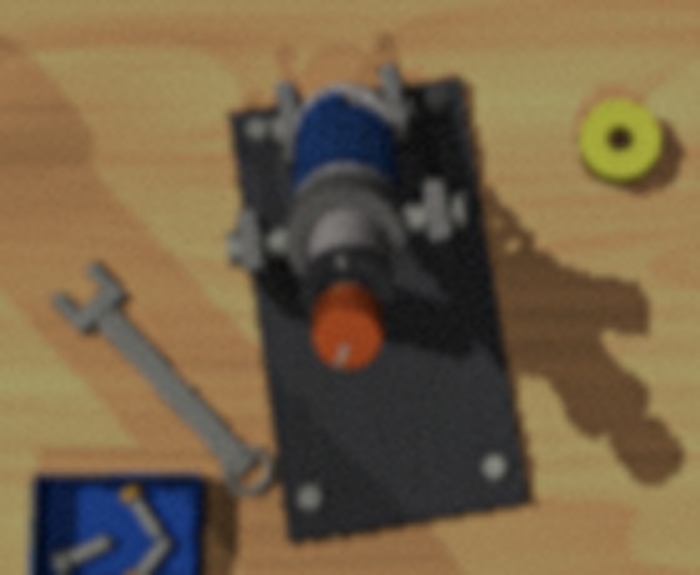

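Call:
{"api": "carry_out", "payload": {"commands": [[[0,0,0,0,0,-25,8.8],[0,0,0,0,0,-25,8.8],[0,0,0,0,0,-25,8.8],[0,0,0,0,0,-25,8.8],[0,0,0,0,0,-25,8.8],[0,0,0,0,0,-25,8.8],[0,0,0,-21,-30,-25,8.8],[0,0,0,-21,-30,-25,8.8],[0,0,0,-21,-30,-25,8.8],[0,0,0,-21,-30,-25,8.8]]]}}

```text
clock: 0.98
tool_pos: [0.2908, 0.402, 0.4965]
eef_rot: [0.214, 0.977, -0.0, 0.0]
contact_force: [1.4, -0.5, -0.3]
opening: 0.998
```

Call:
{"api": "carry_out", "payload": {"commands": [[[0,0,0,-26,-40,0,8.8],[0,0,0,-26,-40,0,8.8],[0,0,0,-26,-40,0,8.8],[0,0,0,-26,-40,0,8.8],[0,0,0,-26,-40,0,8.8],[0,0,0,-26,-40,0,8.8],[0,0,0,-26,-40,0,8.8],[0,0,0,-26,-40,0,8.8],[0,0,0,-26,-40,0,8.8],[0,0,0,-26,-40,0,8.8]]]}}

```text
clock: 1.82
tool_pos: [0.3506, -0.0104, 0.4968]
eef_rot: [0.214, 0.977, 0.0, 0.0]
contact_force: [0.9, 1.4, 0.0]
opening: 1.001
```

Run:
```python
from plant import r
from h import *
s=r.get_state();print(s["clock"],s["tool_pos"],s["eef_rot"],s["q"])
import pickle
o={}
for n in("side","top"):
    d=o[n]=r.snapshot(n);cv2.imwrite(f"pics/{n}1.png",d["pixels"][:,:,::-1])
    m=orange(d["pixels"]);k,l,st,ce=cv2.connectedComponentsWithStats(m)
    for i in range(1,k):
        if st[i][4]>15:print(n,st[i],ce[i])
pickle.dump(o,open("o1.pkl","wb"))
```

```text
1.8167 [ 0.35063041 -0.01041616  0.49681166] [2.13614747e-01 9.76917926e-01 2.39482187e-04 2.22498099e-04] [-0.26849865  0.0239372   0.17323836  1.82750391 -0.00462709  1.28994247
  1.04622021]
side [282 225  14  13 125] [288.32  230.608]
top [351 115   6   5  22] [353.72727273 117.22727273]
top [380 115   6   4  19] [382.89473684 116.52631579]
top [293 117   6   5  21] [296. 119.]
top [322 116   6   5  22] [324.95454545 118.13636364]
top [222 237  14  17 163] [228.59509202 245.05521472]
```

View pics/side1.png

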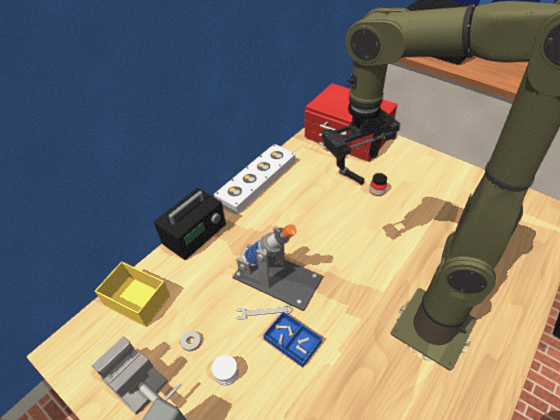

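Run:
```python
import pickle
from h import *
o=pickle.load(open("o1.pkl","rb"))
ims=[]
for n,(u,v) in(("side",(280,240)),("top",(228,240))):
    s=o[n]["pixels"][v-25:v+25,u-25:u+25,::-1];ims.append(cv2.resize(s,(400,400),interpolation=cv2.INTER_CUBIC))
    s=o[n]["pixels"];h=cv2.cvtColor(s,cv2.COLOR_RGB2HSV)
    m=cv2.inRange(h,(0,110,50),(20,255,255));m[:v-20]=0;m[v+20:]=0;m[:,:u-20]=0;m[:,u+20:]=0
    m=cv2.morphologyEx(m,cv2.MORPH_CLOSE,np.ones((5,5)))
    c=max(cv2.findContours(m,0,1)[0],key=cv2.contourArea)
    print(n,cv2.minAreaRect(c),cv2.fitEllipse(c),cv2.boundingRect(c))
cv2.imwrite("pics/z1.png",np.hstack(ims))
```

```text
side ((289.10003662109375, 230.70001220703125), (12.969193458557129, 14.758047103881836), 63.43495178222656) ((288.97479248046875, 230.63137817382812), (12.85976791381836, 15.123872756958008), 57.41502380371094) (282, 224, 15, 15)
top ((229.0, 245.0), (16.0, 14.0), 90.0) ((228.81272888183594, 244.93951416015625), (14.264595985412598, 16.932340621948242), 168.10269165039062) (222, 237, 15, 17)
```

View pics/z1.png

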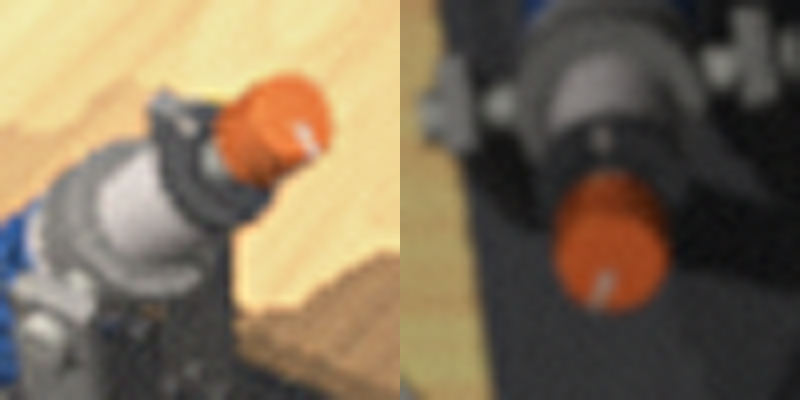

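Run:
```python
import pickle
from h import *
o=pickle.load(open("o1.pkl","rb"))
a=o["side"];b=o["top"]
def T(p,q):
    c1,v1=ray(a,[p]);c2,v2=ray(b,[q]);return tri(c1,v1[0],c2,v2[0])
P,e=T((289.05,230.9),(229.1,245.1));print(P,e)
base=plane(b,[(207,203),(250,196),(264,279),(219,287)],0.015)
h=((base[2]+base[3])-(base[0]+base[1]))[:2];h/=np.linalg.norm(h);print(h)
s,c=np.sin(np.radians(35)),np.cos(np.radians(35))
ax=np.r_[h*s,c];print(ax)
x=np.cross(ax,[0,0,1]);x/=np.linalg.norm(x);y=np.cross(ax,x)
ims=[]
for n,(u,v) in(("side",(280,240)),("top",(228,240))):
    im=cv2.resize(o[n]["pixels"][v-25:v+25,u-25:u+25,::-1],(400,400),interpolation=cv2.INTER_CUBIC)
    for off,rad,col in((.015,.018,(255,0,0)),(-.015,.018,(0,255,0)),(-.037,.025,(0,0,255))):
        t=np.linspace(0,6.283,60)[:,None]
        pp=proj(o[n],P+ax*off+rad*(np.cos(t)*x+np.sin(t)*y))
        pp=(pp-[u-25,v-25]+.5)*8
        cv2.polylines(im,[pp.astype(int).reshape(-1,1,2)],True,col,1)
    ims.append(im)
cv2.imwrite("pics/z2.png",np.hstack(ims))
```

```text
[0.46027546 0.13800728 0.27602799] 0.0010683285986988825
[-0.98676637 -0.1621485 ]
[-0.56598594 -0.09300456  0.81915204]
```

View pics/z2.png

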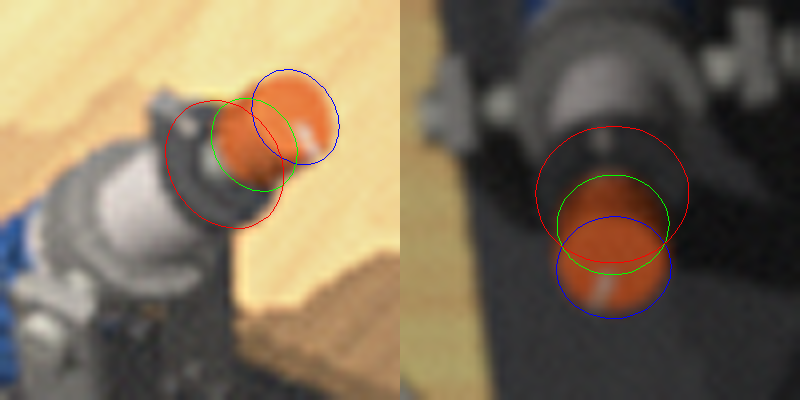

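```bash
cat >> h.py <<'E'
P0=np.array([.4602,.1380,.2757]);AX=np.array([-0.566,-0.093,0.8192]);AX/=np.linalg.norm(AX)
def rel(s,standoff,phi=0,c=P0):
    """turn/shift to put grasp point at c+AX*standoff; phi = ccw turn of tool about AX from horizontal-y pose (deg)"""
    z=-AX;y=np.array([-.1623,.9867,0]);y-=z*(y@z);y/=np.linalg.norm(y)
    M=R.from_rotvec(AX*np.radians(phi))*R.from_matrix(np.c_[np.cross(y,z),y,z])
    A=R.from_quat(s["eef_rot"])
    t=c+AX*standoff+0.011*z
    return (A.inv()*M).as_rotvec(),A.inv().apply(t-s["tool_pos"])*100
E
python3 - <<'E'
from plant import r
from h import *
s=r.get_state();print(rel(s,.12))
E
```

```text
(array([-0.18699432, -0.59093267, -0.58647108]), array([ 1.83385738, 14.92214019, 13.1568554 ]))
```

Call:
{"api": "carry_out", "payload": {"commands": [[[-0.187,-0.591,-0.586,1.8,14.9,5,8.8],[-0.187,-0.591,-0.586,1.8,14.9,5,8.8],[-0.187,-0.591,-0.586,1.8,14.9,5,8.8],[-0.187,-0.591,-0.586,1.8,14.9,5,8.8],[-0.187,-0.591,-0.586,1.8,14.9,5,8.8],[-0.187,-0.591,-0.586,1.8,14.9,5,8.8],[-0.187,-0.591,-0.586,1.8,14.9,5,8.8],[-0.187,-0.591,-0.586,1.8,14.9,5,8.8],[-0.187,-0.591,-0.586,1.8,14.9,13.2,8.8],[-0.187,-0.591,-0.586,1.8,14.9,13.2,8.8]]]}}

```text
clock: 2.75
tool_pos: [0.4023, 0.1321, 0.406]
eef_rot: [-0.078, 0.949, 0.022, 0.305]
contact_force: [0.8, -0.7, -0.1]
opening: 0.994
```

Call:
{"api": "carry_out", "payload": {"commands": [[[0,0,0,0,0,0,8.8],[0,0,0,0,0,0,8.8],[0,0,0,0,0,0,8.8]]]}}

```text
clock: 3.0
tool_pos: [0.4027, 0.1319, 0.4068]
eef_rot: [-0.079, 0.949, 0.022, 0.305]
contact_force: [-0.4, 0.2, 0.4]
opening: 1.003
```

Run:
```python
from plant import r
from h import *
s=r.get_state();print(rel(s,0),s["q"],s["clock"],s["moment"],s["contact_force"])
for n in("side","top"):
    d=r.snapshot(n);cv2.imwrite(f"pics/{n}2.png",d["pixels"][:,:,::-1])
```

```text
(array([-0.00493821,  0.01096007,  0.00486295]), array([ 2.95539431, -0.24465947, 15.12013337])) [-0.48815899 -0.00278039 -0.14101067  2.36467106  0.91869754  0.34120489
  0.29690601] 3.0 [-0.05180371  0.54156334  0.00326447] [-0.43116479  0.23408697  0.39036859]
```

View pics/side2.png

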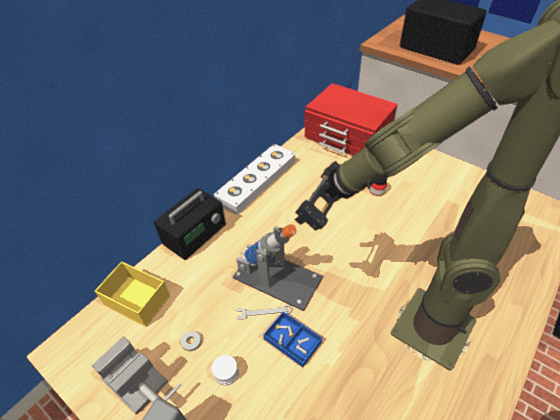

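View pics/top2.png

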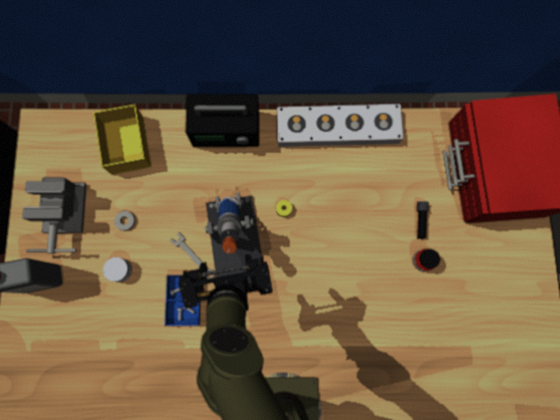

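Call:
{"api": "carry_out", "payload": {"commands": [[[-0.005,0.011,0.005,3,-0.2,3.1,8.8],[-0.005,0.011,0.005,3,-0.2,3.1,8.8],[-0.005,0.011,0.005,3,-0.2,3.1,8.8],[-0.005,0.011,0.005,3,-0.2,7,8.8],[-0.005,0.011,0.005,3,-0.2,7,8.8],[-0.005,0.011,0.005,3,-0.2,7,8.8]]]}}

```text
clock: 3.6
tool_pos: [0.4198, 0.1322, 0.3316]
eef_rot: [-0.078, 0.95, 0.025, 0.3]
contact_force: [-0.4, -0.2, -0.6]
opening: 1.0
```

Run:
```python
from plant import r
from h import *
s=r.get_state();print(rel(s,0),s["q"],s["clock"],s["moment"],s["contact_force"])
for n in("side","top"):
    d=r.snapshot(n);cv2.imwrite(f"pics/{n}3.png",d["pixels"][:,:,::-1])
    u,v=(290,225) if n=="side" else (229,255)
    cv2.imwrite(f"pics/{n}3z.png",cv2.resize(d["pixels"][v-40:v+40,u-40:u+40,::-1],(560,560),interpolation=cv2.INTER_CUBIC))
```

```text
(array([0.00042205, 0.00143301, 0.00073441]), array([-0.12404888, -0.08707442,  8.02470044])) [-0.42488394  0.18698731 -0.19127581  2.49140381  1.91079707  0.29977484
 -0.71050402] 3.6 [-0.04420748  0.56445779 -0.0142591 ] [-0.36820237 -0.15296773 -0.62209517]
```

View pics/side3z.png

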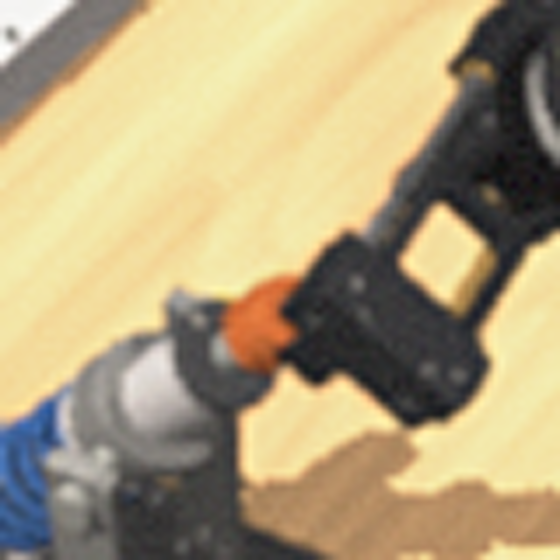

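View pics/top3z.png

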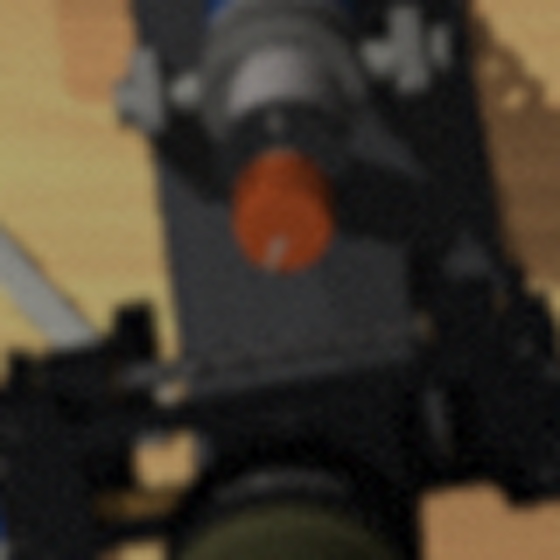

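Call:
{"api": "carry_out", "payload": {"commands": [[[0,0,0,-0.1,-0.1,2,8.8],[0,0,0,-0.1,-0.1,4,8.8],[0,0,0,-0.1,-0.1,6,8.8],[0,0,0,-0.1,-0.1,7,8.8],[0,0,0,-0.1,-0.1,8,8.8],[0,0,0,-0.1,-0.1,8,8.8],[0,0,0,-0.1,-0.1,8,8.8]]]}}

```text
clock: 4.28
tool_pos: [0.4649, 0.1379, 0.2669]
eef_rot: [-0.078, 0.951, 0.024, 0.3]
contact_force: [0.2, -0.5, 0.1]
opening: 0.997
```

Run:
```python
from plant import r
from h import *
s=r.get_state();print(rel(s,0),s["q"],s["clock"],s["moment"],s["contact_force"])
for n in("side","top"):
    d=r.snapshot(n)
    u,v=(290,225) if n=="side" else (229,255)
    cv2.imwrite(f"pics/{n}4z.png",cv2.resize(d["pixels"][v-40:v+40,u-40:u+40,::-1],(560,560),interpolation=cv2.INTER_CUBIC))
```

```text
(array([-1.35706386e-03, -4.44705280e-05,  1.03972361e-03]), array([-0.12050167,  0.08995905,  0.11544281])) [-0.25942781  0.41927683 -0.37226486  2.49485861  2.2736954   0.49684976
 -1.04813229] 4.2833 [-0.0896979   0.49391966  0.02292641] [ 0.16349733 -0.4810908   0.14177487]
```

View pics/side4z.png

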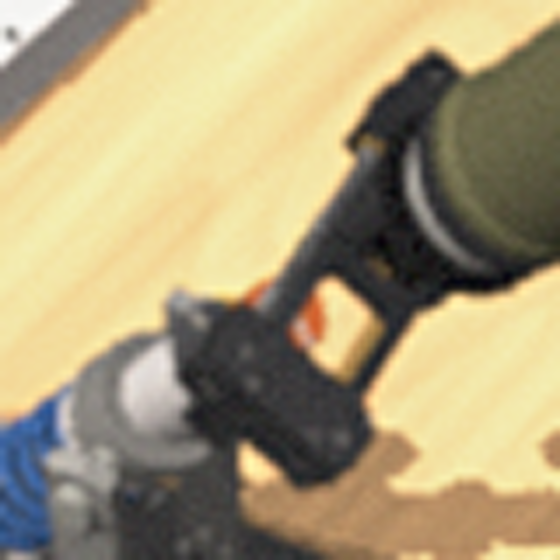

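View pics/top4z.png

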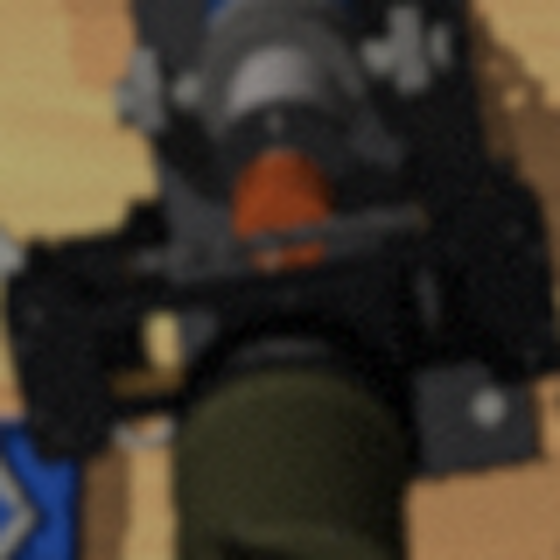

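Call:
{"api": "carry_out", "payload": {"commands": [[[0,0,-0.12,-0.1,0.1,0.1,8.8],[0,0,-0.24,-0.1,0.1,0.1,8.8],[0,0,-0.36,-0.1,0.1,0.1,8.8],[0,0,-0.48,-0.1,0.1,0.1,8.8],[0,0,-0.6,-0.1,0.1,0.1,8.8],[0,0,-0.72,-0.1,0.1,0.1,8.8],[0,0,-0.84,-0.1,0.1,0.1,8.8],[0,0,-0.96,-0.1,0.1,0.1,8.8],[0,0,-1.08,-0.1,0.1,0.1,8.8],[0,0,-1.2,-0.1,0.1,0.1,8.8]]]}}

```text
clock: 5.22
tool_pos: [0.4657, 0.1394, 0.2673]
eef_rot: [-0.603, 0.738, -0.15, 0.261]
contact_force: [-0.1, -0.4, 0.0]
opening: 0.995
```

Run:
```python
from plant import r
from h import *
s=r.get_state();print(rel(s,0,69),s["q"],s["clock"],s["moment"],s["contact_force"])
```

```text
(array([-0.00099634,  0.00062688,  0.00318853]), array([ 0.04323565, -0.03257337,  0.0875295 ])) [-0.48824696  0.40931174 -0.0409145   2.5031994   2.57045172  0.41313886
 -0.12345183] 5.2167 [0.01573714 0.63401793 0.01754999] [-0.08403243 -0.35342222  0.01747191]
```

Call:
{"api": "carry_out", "payload": {"commands": [[[0,0,-0.12,0,0,0.1,8.8],[0,0,-0.24,0,0,0.1,8.8],[0,0,-0.36,0,0,0.1,8.8],[0,0,-0.48,0,0,0.1,8.8],[0,0,-0.6,0,0,0.1,8.8],[0,0,-0.72,0,0,0.1,8.8],[0,0,-0.84,0,0,0.1,8.8],[0,0,-0.96,0,0,0.1,8.8],[0,0,-1.08,0,0,0.1,8.8],[0,0,-1.2,0,0,0.1,8.8]]]}}

```text
clock: 6.05
tool_pos: [0.4663, 0.1396, 0.2665]
eef_rot: [0.915, -0.269, 0.271, -0.131]
contact_force: [-0.2, 0.1, 0.4]
opening: 1.0
```

Call:
{"api": "carry_out", "payload": {"commands": [[[0,0,-0.12,0,0,0,8.8],[0,0,-0.24,0,0,0,8.8],[0,0,-0.36,0,0,0,8.8],[0,0,-0.48,0,0,0,8.8],[0,0,-0.6,0,0,0,8.8],[0,0,-0.7,0,0,0,8.8],[0,0,-0.7,0,0,0,8.8]]]}}

```text
clock: 6.63
tool_pos: [0.4664, 0.1397, 0.2663]
eef_rot: [0.952, 0.06, 0.3, -0.03]
contact_force: [-0.5, -0.1, -0.2]
opening: 1.001
```

Run:
```python
from plant import r
from h import *
s=r.get_state();print(rel(s,0,177.6),s["q"],s["clock"],s["moment"],s["contact_force"])
for n in("side","top"):
    d=r.snapshot(n)
    u,v=(290,225) if n=="side" else (229,255)
    cv2.imwrite(f"pics/{n}5z.png",cv2.resize(d["pixels"][v-40:v+40,u-40:u+40,::-1],(560,560),interpolation=cv2.INTER_CUBIC))
```

```text
(array([-0.00073228, -0.00105625,  0.00458564]), array([ 0.02009529,  0.07093196, -0.0332075 ])) [-0.80912531  0.45704932  0.4552513   2.51772432  3.22046219  0.38682742
  1.15955306] 6.6333 [-0.13971396  0.69405395 -0.01547935] [-0.50797933 -0.09070699 -0.18946801]
```

View pics/side5z.png

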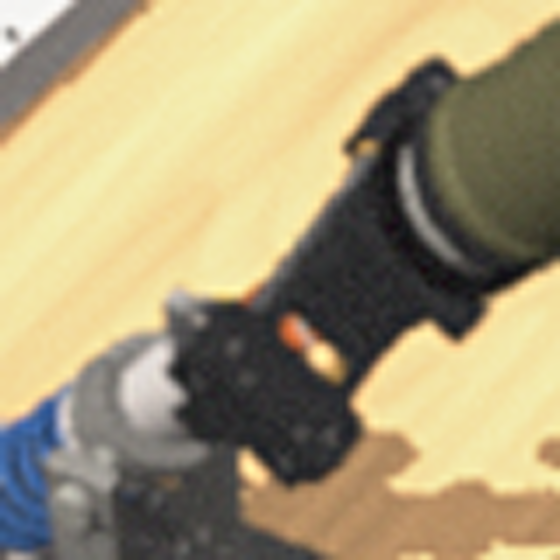

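View pics/top5z.png

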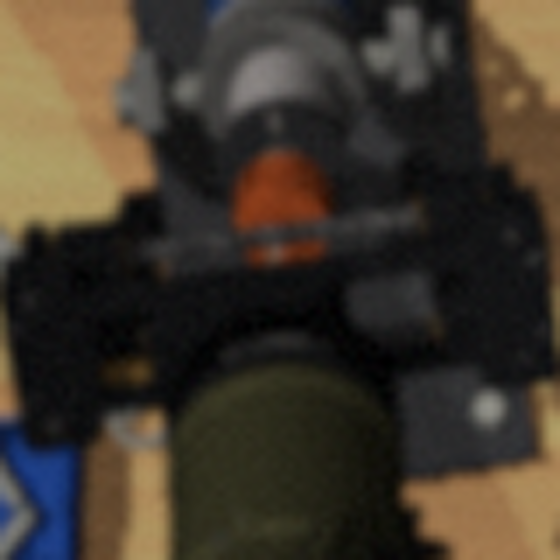

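Call:
{"api": "carry_out", "payload": {"commands": [[[0,0,0,0,0,0,6],[0,0,0,0,0,0,5],[0,0,0,0,0,0,4],[0,0,0,0,0,0,3],[0,0,0,0,0,0,3],[0,0,0,0,0,0,3],[0,0,0,0,0,0,3]]], "force": 25}}

```text
clock: 7.32
tool_pos: [0.4663, 0.1394, 0.2653]
eef_rot: [0.952, 0.058, 0.299, -0.03]
contact_force: [0.2, -0.7, -1.0]
opening: 0.495
```

Run:
```python
from plant import r
from h import *
s=r.get_state();print(rel(s,0,177.6),s["q"],s["clock"],s["opening"]*88.1)
A=R.from_quat(s["eef_rot"]).inv();print(A.apply(s["moment"]),A.apply(s["contact_force"]))
```

```text
(array([0.00011164, 0.00086107, 0.00143526]), array([ 0.08609553,  0.03169116, -0.11549778])) [-0.80675293  0.45927011  0.45345664  2.51772401  3.22077485  0.38719841
  1.15633625] 7.3167 43.61404206991293
[-0.06030462 -0.63104225 -0.00650122] [-0.50080785  0.73533176  0.88134052]
```

Call:
{"api": "carry_out", "payload": {"commands": [[[0,0,0,0,0,0,2],[0,0,0,0,0,0,2],[0,0,0,0,0,0,2],[0,0,0,0,0,0,2],[0,0,0,0,0,0,2]]], "force": 30}}

```text
clock: 7.73
tool_pos: [0.4663, 0.1386, 0.2652]
eef_rot: [0.952, 0.058, 0.299, -0.03]
contact_force: [1.6, -3.7, -2.1]
opening: 0.382
```

```bash
cat >> h.py <<'E'
def st(r,phi,so=0):
    s=r.get_state();a,b=rel(s,so,phi);A=R.from_quat(s["eef_rot"]).inv()
    print("rel",a.round(4),b.round(3),"q",s["q"].round(2),"t",s["clock"],"open",round(s["opening"]*88.1,1))
    print("moment",A.apply(s["moment"]).round(3),"force",A.apply(s["contact_force"]).round(2))
E
python3 -c "
from plant import r
from h import *
st(r,177.6)"
```

```text
rel [0.0015 0.0012 0.0004] [ 0.1   -0.045 -0.11 ] q [-0.81  0.46  0.45  2.52  3.22  0.39  1.16] t 7.7333 open 33.6
moment [-0.805 -0.676  0.033] force [-0.19  3.89  2.29]
```

Call:
{"api": "carry_out", "payload": {"commands": [[[0,0,0,0,0,0.2,2],[0,0,0,0,0,0.4,2],[0,0,0,0,0,0.6,2],[0,0,0,0,0,0.7,2],[0,0,0,0,0,0.7,2]]], "force": 30}}

```text
clock: 8.15
tool_pos: [0.4698, 0.1391, 0.26]
eef_rot: [0.952, 0.058, 0.299, -0.03]
contact_force: [-7.4, -5.4, 13.7]
opening: 0.378
```

```bash
python3 -c "
from plant import r
from h import *
st(r,177.6)"
```

```text
rel [ 0.0005 -0.     -0.0001] [ 0.105 -0.047 -0.737] q [-0.79  0.48  0.44  2.52  3.23  0.41  1.15] t 8.15 open 33.3
moment [-0.775 -0.299  0.044] force [  1.34   4.12 -15.97]
```

Call:
{"api": "carry_out", "payload": {"commands": [[[0,0,0.1,0,0,0,2],[0,0,0.2,0,0,0,2],[0,0,0.3,0,0,0,2],[0,0,0.4,0,0,0,2],[0,0,0.5,0,0,0,2],[0,0,0.6,0,0,0,2],[0,0,0.7,0,0,0,2],[0,0,0.8,0,0,0,2],[0,0,0.9,0,0,0,2],[0,0,0.95,0,0,0,2]]], "force": 30}}

```text
clock: 8.98
tool_pos: [0.4703, 0.141, 0.2606]
eef_rot: [0.872, -0.384, 0.252, -0.166]
contact_force: [-8.2, -2.4, 15.1]
opening: 0.374
```

```bash
python3 -c "
from plant import r
from h import *
st(r,177.6-54.4)
for n in('side','top'):
    d=r.snapshot(n)
    u,v=(290,225) if n=='side' else (229,255)
    cv2.imwrite(f'pics/{n}6z.png',cv2.resize(d['pixels'][v-40:v+40,u-40:u+40,::-1],(560,560),interpolation=cv2.INTER_CUBIC))
"
```

```text
rel [-0.0032  0.0008 -0.0026] [ 0.115  0.067 -0.739] q [-0.64  0.44  0.19  2.51  2.88  0.4   0.52] t 8.9833 open 33.0
moment [-0.182 -0.165  0.082] force [  1.75  -0.95 -17.29]
```

View pics/side6z.png

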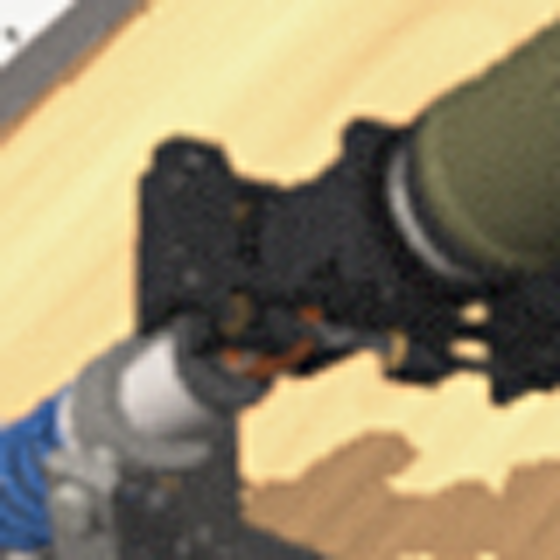

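View pics/top6z.png

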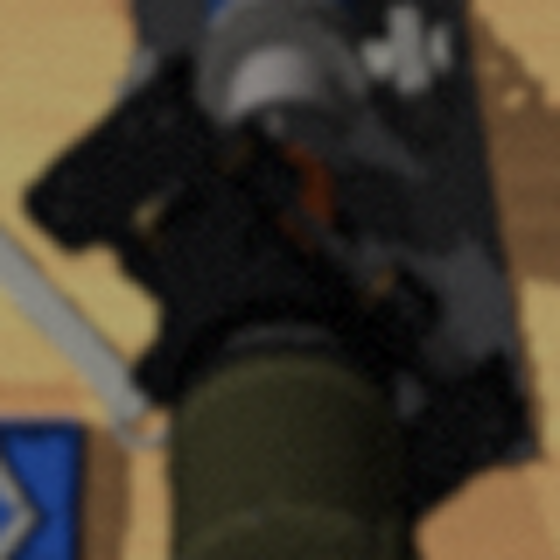

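Call:
{"api": "carry_out", "payload": {"commands": [[[0,0,0.1,0,0,0,2],[0,0,0.2,0,0,0,2],[0,0,0.25,0,0,0,2]]], "force": 30}}

```text
clock: 9.33
tool_pos: [0.4707, 0.1414, 0.2609]
eef_rot: [0.818, -0.49, 0.23, -0.196]
contact_force: [-7.5, -0.7, 14.9]
opening: 0.379
```

```bash
python3 -c "
from plant import r
from h import *
st(r,177.6-54.4-14.3)"
```

```text
rel [-0.0041  0.0015 -0.0022] [ 0.137  0.093 -0.737] q [-0.6   0.44  0.13  2.51  2.8   0.41  0.35] t 9.3333 open 33.4
moment [-0.061 -0.146  0.005] force [  0.3   -2.5  -16.46]
```

Call:
{"api": "carry_out", "payload": {"commands": [[[0,0,0.1,0,0,0,2],[0,0,0.2,0,0,0,2],[0,0,0.25,0,0,0,2]]], "force": 30}}

```text
clock: 9.58
tool_pos: [0.4712, 0.1415, 0.2612]
eef_rot: [0.75, -0.588, 0.204, -0.224]
contact_force: [-7.5, -1.4, 15.1]
opening: 0.374
```

```bash
python3 -c "
from plant import r
from h import *
st(r,177.6-54.4-28.6)"
```

```text
rel [-0.0047  0.0023 -0.0031] [ 0.154  0.11  -0.739] q [-0.55  0.43  0.06  2.5   2.72  0.42  0.18] t 9.5833 open 33.0
moment [ 0.05  -0.135  0.127] force [  0.34  -2.48 -16.77]
```

Call:
{"api": "carry_out", "payload": {"commands": [[[0,0,0.1,0,0,0,2],[0,0,0.2,0,0,0,2],[0,0,0.25,0,0,0,2]]], "force": 30}}

```text
clock: 9.83
tool_pos: [0.4716, 0.1417, 0.2615]
eef_rot: [-0.671, 0.677, -0.175, 0.248]
contact_force: [-5.6, -0.9, 15.2]
opening: 0.373
```

```bash
python3 -c "
from plant import r
from h import *
st(r,177.6-54.4-43)"
```

```text
rel [-0.0052  0.0037 -0.0011] [ 0.199  0.12  -0.739] q [-0.5   0.43 -0.01  2.5   2.64  0.43  0.01] t 9.8333 open 32.9
moment [ 0.238  0.033 -0.026] force [ -0.8   -4.04 -15.67]
```

Call:
{"api": "carry_out", "payload": {"commands": [[[0,0,0.1,0,0,0,2],[0,0,0.2,0,0,0,2],[0,0,0.25,0,0,0,2]]], "force": 30}}

```text
clock: 10.08
tool_pos: [0.472, 0.1415, 0.2618]
eef_rot: [-0.581, 0.755, -0.143, 0.268]
contact_force: [-4.8, -1.6, 15.9]
opening: 0.372
```

```bash
python3 -c "
from plant import r
from h import *
st(r,177.6-54.4-57.3)"
```

```text
rel [-0.0054  0.0046 -0.0025] [ 0.218  0.123 -0.74 ] q [-0.46  0.43 -0.08  2.5   2.56  0.44 -0.17] t 10.0833 open 32.7
moment [ 0.346 -0.087  0.176] force [ -1.44  -4.97 -15.87]
```

Call:
{"api": "carry_out", "payload": {"commands": [[[0,0,0.1,0,0,0,2],[0,0,0.2,0,0,0,2],[0,0,0.25,0,0,0,2]]], "force": 30}}

```text
clock: 10.33
tool_pos: [0.4725, 0.1414, 0.2621]
eef_rot: [-0.482, 0.821, -0.109, 0.284]
contact_force: [-5.8, -1.9, 16.9]
opening: 0.38
```

```bash
python3 -c "
from plant import r
from h import *
st(r,177.6-54.4-71.6)"
```

```text
rel [-0.0053  0.0061 -0.0026] [ 0.262  0.114 -0.739] q [-0.41  0.43 -0.15  2.5   2.49  0.46 -0.36] t 10.3333 open 33.5
moment [ 0.654 -0.184 -0.117] force [ -2.33  -4.39 -17.25]
```

Call:
{"api": "carry_out", "payload": {"commands": [[[-0.005,0.006,0.1,0.2,0.1,0,2],[-0.005,0.006,0.2,0.2,0.1,0,2],[-0.005,0.006,0.25,0.2,0.1,0,2]]], "force": 30}}

```text
clock: 10.58
tool_pos: [0.4728, 0.1409, 0.2623]
eef_rot: [-0.376, 0.876, -0.072, 0.294]
contact_force: [-2.9, -0.5, 19.4]
opening: 0.374
```

```bash
python3 -c "
from plant import r
from h import *
st(r,177.6-54.4-86)"
```

```text
rel [-0.0023  0.0046 -0.002 ] [ 0.277  0.109 -0.74 ] q [-0.36  0.43 -0.22  2.49  2.42  0.47 -0.54] t 10.5833 open 32.9
moment [ 0.793 -0.922  0.009] force [ -6.99  -5.31 -17.49]
```

Call:
{"api": "carry_out", "payload": {"commands": [[[0,0,0.1,0,0,0,2],[0,0,0.2,0,0,0,2],[0,0,0.25,0,0,0,2]]], "force": 30}}

```text
clock: 10.83
tool_pos: [0.4728, 0.1403, 0.2621]
eef_rot: [-0.264, 0.916, -0.036, 0.301]
contact_force: [0.2, -3.2, 12.1]
opening: 0.375
```

```bash
python3 -c "
from plant import r
from h import *
st(r,177.6-54.4-100.3)"
```

```text
rel [-0.002   0.0043 -0.0012] [ 0.254  0.082 -0.744] q [-0.31  0.43 -0.29  2.49  2.36  0.49 -0.73] t 10.8333 open 33.1
moment [ 0.75  -1.031 -0.51 ] force [ -4.97  -5.55 -10.01]
```

Call:
{"api": "carry_out", "payload": {"commands": [[[0,0,0.06,-0.2,-0.1,0.0,2],[0,0,0.12,-0.2,-0.1,0.0,2],[0,0,0.12,-0.2,-0.1,0.0,2]]], "force": 30}}

```text
clock: 11.08
tool_pos: [0.473, 0.14, 0.2618]
eef_rot: [-0.209, 0.931, -0.018, 0.3]
contact_force: [-0.8, -1.0, 9.6]
opening: 0.371
```

```bash
python3 -c "
from plant import r
from h import *
st(r,177.6-54.4-107.2)
for n in('side','top'):
    d=r.snapshot(n)
    u,v=(290,225) if n=='side' else (229,255)
    cv2.imwrite(f'pics/{n}7z.png',cv2.resize(d['pixels'][v-40:v+40,u-40:u+40,::-1],(400,400),interpolation=cv2.INTER_CUBIC))
a=cv2.imread('pics/side7z.png');b=cv2.imread('pics/top7z.png');cv2.imwrite('pics/7.png',np.hstack([a,b]))
"
```

```text
rel [ 0.     -0.0009 -0.0001] [ 0.253  0.083 -0.786] q [-0.29  0.44 -0.31  2.48  2.33  0.48 -0.81] t 11.0833 open 32.6
moment [ 0.278 -0.318 -0.005] force [-4.29 -2.08 -8.37]
```

View pics/7.png

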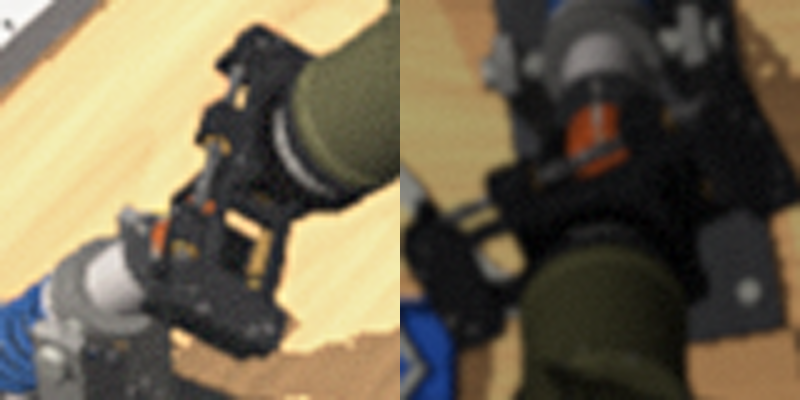

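Call:
{"api": "carry_out", "payload": {"commands": [[[0,0,0,0,0,0,8],[0,0,0,0,0,0,8],[0,0,0,0,0,0,8],[0,0,0,0,0,0,8],[0,0,0,0,0,0,8],[0,0,0,0,0,-4,8.8],[0,0,0,0,0,-8,8.8],[0,0,0,0,0,-8,8.8],[0,0,0,0,0,-8,8.8]]]}}

```text
clock: 11.93
tool_pos: [0.4253, 0.1321, 0.3272]
eef_rot: [-0.211, 0.931, -0.017, 0.298]
contact_force: [0.8, 1.2, -0.1]
opening: 0.994
```

```bash
python3 -c "
from plant import r
from h import *
import pickle
st(r,177.6-54.4-107.2)
o={}
for n in('side','top'):
    d=o[n]=r.snapshot(n)
    u,v=(280,240) if n=='side' else (228,240)
    cv2.imwrite(f'pics/{n}8z.png',cv2.resize(d['pixels'][v-25:v+25,u-25:u+25,::-1],(400,400),interpolation=cv2.INTER_CUBIC))
pickle.dump(o,open('o8.pkl','wb'))
a=cv2.imread('pics/side8z.png');b=cv2.imread('pics/top8z.png');cv2.imwrite('pics/8.png',np.hstack([a,b]))
"
```

```text
rel [ 0.0023 -0.0051  0.0024] [0.009 0.013 7.347] q [-0.51  0.2  -0.07  2.49  2.    0.27 -0.5 ] t 11.9333 open 87.5
moment [-0.19   0.478  0.002] force [-1.03  0.75  0.63]
```

View pics/8.png

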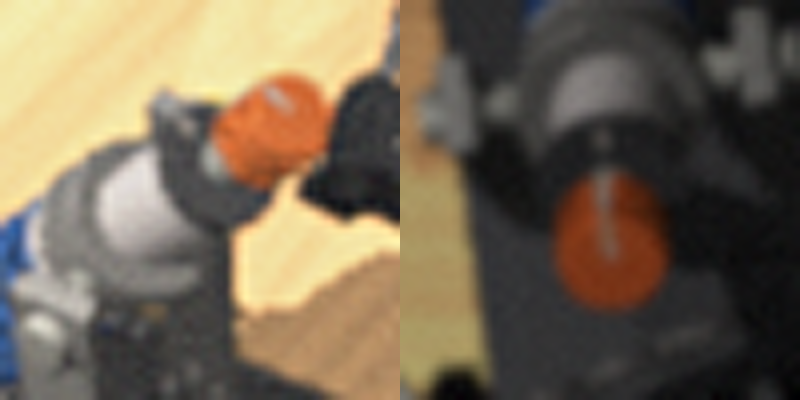

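```bash
cat >> h.py <<'E'
def lineang(d,n,pts,P=P0):
    u,v=(280,240) if n=='side' else (228,240)
    px=[((x+.5)/8-.5+u-25,(y+.5)/8-.5+v-25) for x,y in pts]
    c,vv=ray(d,px);o=P+AX*.015
    X=c+vv*(((o-c)@AX)/(vv@AX))[:,None]
    e1=np.array([-.1623,.9867,0]);e1-=AX*(e1@AX);e1/=np.linalg.norm(e1);e2=np.cross(AX,e1)
    q=np.c_[(X-o)@e1,(X-o)@e2]
    dd=q[1]-q[0];print(n,(q*1000).round(1).tolist(),"dir",np.degrees(np.arctan2(dd[1],dd[0])).round(1),"outer",np.degrees(np.arctan2(q[1,1],q[1,0])).round(1))
E
python3 -c "
import pickle
from h import *
a=pickle.load(open('o1.pkl','rb'));b=pickle.load(open('o8.pkl','rb'))
lineang(a['side'],'side',[(300,125),(318,158)])
lineang(a['top'],'top',[(209,272),(197,305)])
lineang(b['side'],'side',[(295,110),(268,85)])
lineang(b['top'],'top',[(211,258),(205,212)])
"
```

```text
side [[1.3, 3.0], [6.8, 15.3]] dir 65.9 outer 66.2
top [[1.7, 1.2], [7.5, 12.1]] dir 62.0 outer 58.2
side [[-2.2, -1.6], [-2.4, -15.0]] dir -91.0 outer -99.2
top [[0.2, -3.6], [-0.8, -19.9]] dir -93.6 outer -92.4
```

Call:
{"api": "carry_out", "payload": {"commands": [[[0,0,0,0,0,2,8.8],[0,0,0,0,0,4,8.8],[0,0,0,0,0,6,8.8],[0,0,0,0,0,7,8.8],[0,0,0,0,0,7.3,8.8],[0,0,0,0,0,7.3,8.8],[0,0,0,0,0,7.3,8.8]]]}}

```text
clock: 12.62
tool_pos: [0.4665, 0.1381, 0.2649]
eef_rot: [-0.21, 0.932, -0.018, 0.295]
contact_force: [-0.9, -0.5, -0.0]
opening: 0.999
```

```bash
python3 -c "
from plant import r
from h import *
st(r,16)"
```

```text
rel [ 0.002  -0.0098  0.0017] [-0.127  0.06  -0.145] q [-0.31  0.42 -0.29  2.49  2.33  0.46 -0.81] t 12.6167 open 88.0
moment [-0.24   0.527  0.047] force [ 0.87 -0.1  -0.52]
```

Correct the small residual, then close.

Call:
{"api": "carry_out", "payload": {"commands": [[[0.002,-0.01,0,-0.1,0.06,-0.1,5],[0.002,-0.01,0,-0.1,0.06,-0.1,3],[0.002,-0.01,0,-0.1,0.06,-0.1,2],[0.002,-0.01,0,-0.1,0.06,-0.1,2],[0.002,-0.01,0,-0.1,0.06,-0.1,2],[0.002,-0.01,0,-0.1,0.06,-0.1,2],[0.002,-0.01,0,-0.1,0.06,-0.1,2],[0.002,-0.01,0,-0.1,0.06,-0.1,2],[0.002,-0.01,0,-0.1,0.06,-0.1,2],[0.002,-0.01,0,-0.1,0.06,-0.1,2]]], "force": 35}}

```text
clock: 13.45
tool_pos: [0.4671, 0.1385, 0.2669]
eef_rot: [-0.209, 0.93, -0.018, 0.301]
contact_force: [0.9, -3.0, 2.3]
opening: 0.374
```

Call:
{"api": "carry_out", "payload": {"commands": [[[0,0,0,0,0,0.2,2],[0,0,0,0,0,0.4,2],[0,0,0,0,0,0.6,2],[0,0,0,0,0,0.7,2],[0,0,0,0,0,0.7,2]]], "force": 35}}

```text
clock: 13.87
tool_pos: [0.4706, 0.139, 0.2618]
eef_rot: [-0.21, 0.93, -0.018, 0.302]
contact_force: [-6.7, -5.3, 14.3]
opening: 0.377
```

```bash
python3 -c "
from plant import r
from h import *
st(r,16)"
```

```text
rel [-0.0021  0.0034  0.0019] [ 0.034  0.077 -0.636] q [-0.3   0.43 -0.31  2.49  2.35  0.49 -0.84] t 13.8667 open 33.2
moment [0.672 0.242 0.039] force [ -0.89  -4.57 -16.02]
```

Call:
{"api": "carry_out", "payload": {"commands": [[[0,0,0.06,0,0,0,2],[0,0,0.1,0,0,0,2],[0,0,0.1,0,0,0,2]]], "force": 35}}

```text
clock: 14.12
tool_pos: [0.471, 0.1393, 0.2621]
eef_rot: [-0.163, 0.939, -0.003, 0.303]
contact_force: [-5.4, -3.6, 14.3]
opening: 0.371
```

```bash
python3 -c "
from plant import r
from h import *
st(r,16)"
```

```text
rel [-0.0019  0.0046 -0.0974] [ 0.096  0.066 -0.643] q [-0.28  0.44 -0.33  2.49  2.33  0.5  -0.92] t 14.1167 open 32.7
moment [ 0.929  0.009 -0.68 ] force [ -2.88  -3.32 -15.08]
```

Call:
{"api": "carry_out", "payload": {"commands": [[[0,0,-0.1,0,0,0,2],[0,0,-0.2,0,0,0,2],[0,0,-0.3,0,0,0,2],[0,0,-0.4,0,0,0,2],[0,0,-0.5,0,0,0,2],[0,0,-0.6,0,0,0,2],[0,0,-0.7,0,0,0,2],[0,0,-0.8,0,0,0,2],[0,0,-0.9,0,0,0,2],[0,0,-1.0,0,0,0,2]]], "force": 35}}

```text
clock: 14.95
tool_pos: [0.4711, 0.1392, 0.2621]
eef_rot: [-0.595, 0.745, -0.149, 0.264]
contact_force: [-5.5, -3.7, 14.0]
opening: 0.374
```

```bash
python3 -c "
from plant import r
from h import *
st(r,16-5.7+57.3)"
```

```text
rel [-0.0046  0.001   0.0053] [-0.013  0.122 -0.642] q [-0.47  0.43 -0.06  2.5   2.58  0.43 -0.15] t 14.95 open 33.0
moment [0.298 0.472 0.075] force [  1.35  -3.96 -14.96]
```

Call:
{"api": "carry_out", "payload": {"commands": [[[0,0,-0.1,0,0,0,2],[0,0,-0.2,0,0,0,2],[0,0,-0.3,0,0,0,2],[0,0,-0.4,0,0,0,2],[0,0,-0.5,0,0,0,2],[0,0,-0.6,0,0,0,2],[0,0,-0.7,0,0,0,2],[0,0,-0.8,0,0,0,2],[0,0,-0.9,0,0,0,2],[0,0,-1.0,0,0,0,2]]], "force": 35}}

```text
clock: 15.78
tool_pos: [0.4711, 0.1392, 0.2621]
eef_rot: [0.879, -0.369, 0.257, -0.161]
contact_force: [-5.0, -4.4, 14.9]
opening: 0.373
```

```bash
python3 -c "
from plant import r
from h import *
st(r,16-5.7+114.6)"
```

```text
rel [-0.0036 -0.0029  0.0046] [-0.114  0.063 -0.645] q [-0.65  0.44  0.21  2.51  2.9   0.4   0.54] t 15.7833 open 32.9
moment [-0.304  0.477 -0.007] force [  5.16  -1.26 -15.45]
```

Call:
{"api": "carry_out", "payload": {"commands": [[[0,0,-0.1,0,0,0,2],[0,0,-0.2,0,0,0,2],[0,0,-0.3,0,0,0,2],[0,0,-0.4,0,0,0,2],[0,0,-0.5,0,0,0,2],[0,0,-0.6,0,0,0,2],[0,0,-0.7,0,0,0,2],[0,0,-0.718,0,0,0,2],[0,0,-0.718,0,0,0,2]]], "force": 35}}

```text
clock: 16.53
tool_pos: [0.4712, 0.1392, 0.2621]
eef_rot: [0.952, -0.038, 0.297, -0.061]
contact_force: [-6.3, -4.2, 16.5]
opening: 0.376
```

```bash
python3 -c "
from plant import r
from h import *
st(r,16+150)"
```

```text
rel [-0.0008 -0.0045  0.0012] [-0.131 -0.026 -0.648] q [-0.77  0.47  0.4   2.51  3.16  0.4   1.01] t 16.5333 open 33.1
moment [-0.52   0.217  0.006] force [  4.52   2.1  -17.47]
```

Call:
{"api": "carry_out", "payload": {"commands": [[[0,0,0,0,0,0,8],[0,0,0,0,0,0,8],[0,0,0,0,0,0,8],[0,0,0,0,0,0,8],[0,0,0,0,0,0,8],[0,0,0,0,0,0,8],[0,0,0,0,0,-4,8.8],[0,0,0,0,0,-8,8.8],[0,0,0,0,0,-8,8.8],[0,0,0,0,0,-8,8.8]]]}}

```text
clock: 17.37
tool_pos: [0.4243, 0.1328, 0.3275]
eef_rot: [0.953, -0.037, 0.296, -0.062]
contact_force: [0.5, -0.2, -0.1]
opening: 1.001
```

```bash
python3 -c "
from plant import r
from h import *
import pickle
st(r,166)
o={}
for n in('side','top'):
    d=o[n]=r.snapshot(n)
    cv2.imwrite(f'pics/{n}9.png',d['pixels'][:,:,::-1])
    u,v=(280,240) if n=='side' else (228,240)
    cv2.imwrite(f'pics/{n}9z.png',cv2.resize(d['pixels'][v-25:v+25,u-25:u+25,::-1],(400,400),interpolation=cv2.INTER_CUBIC))
pickle.dump(o,open('o9.pkl','wb'))
a=cv2.imread('pics/side9z.png');b=cv2.imread('pics/top9z.png');cv2.imwrite('pics/9.png',np.hstack([a,b]))
"
```

```text
rel [-0.0034 -0.002   0.0019] [5.000e-03 9.400e-02 7.424e+00] q [-1.07  0.25  0.67  2.52  3.04  0.16  1.13] t 17.3667 open 88.2
moment [-0.164 -0.663 -0.03 ] force [0.39 0.16 0.39]
```

View pics/9.png

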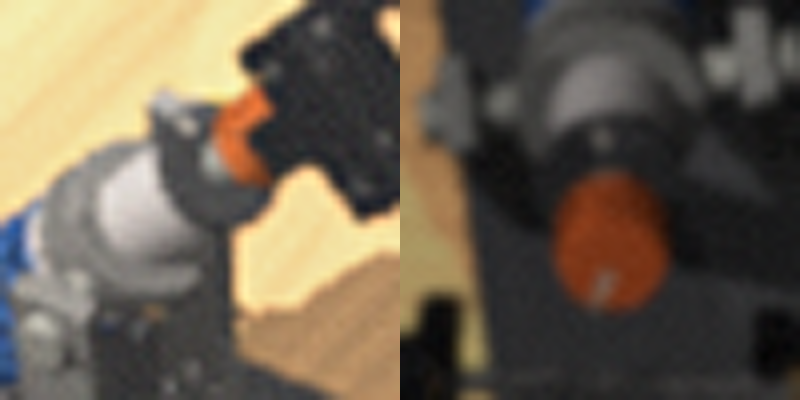

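View pics/top9.png

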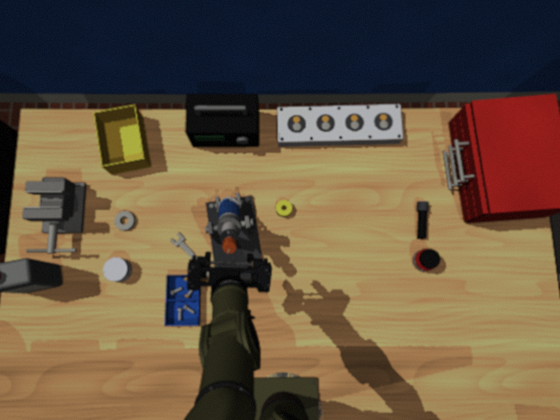

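Call:
{"api": "carry_out", "payload": {"commands": [[[0,0,0,0,0,-4,8.8],[0,0,0,0,0,-8,8.8],[0,0,0,0,0,-12,8.8],[0,0,0,0,0,-12,8.8],[0,0,0,0,0,-12,8.8]]]}}

```text
clock: 17.88
tool_pos: [0.4022, 0.1198, 0.3639]
eef_rot: [0.948, -0.038, 0.313, -0.046]
contact_force: [0.1, 0.2, 0.5]
opening: 0.998
```

```bash
python3 -c "
from plant import r
from h import *
st(r,166)
ims=[]
for n in('side','top'):
    d=r.snapshot(n)
    u,v=(280,240) if n=='side' else (228,240)
    ims.append(cv2.resize(d['pixels'][v-25:v+25,u-25:u+25,::-1],(400,400),interpolation=cv2.INTER_CUBIC))
cv2.imwrite('pics/10.png',np.hstack(ims))
"
```

```text
rel [ 0.0249 -0.0388  0.0112] [-0.779 -1.101 11.736] q [-1.6   0.16  1.2   2.52  2.31  0.07  1.88] t 17.8833 open 87.9
moment [-0.132 -0.699  0.057] force [ 0.32 -0.24 -0.31]
```

View pics/10.png

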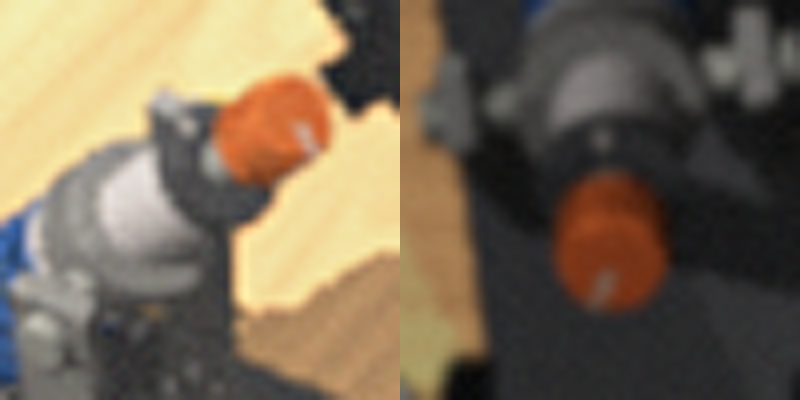

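```bash
python3 -c "
from plant import r
s=r.get_state();print(abs(s['qd']).max(),s['q'][5]);print(r.finish_job())"
```

```text
0.22445160993680155 0.07496278554708107
the job is handed in; nothing more can be done
None
```

The damper is set to five clicks. I handed the job in at about 18 s with the gripper open and clear of the knob.

**What I did:**
1. I gripped the knob and pushed it in until it bottomed, at about 16 N. I then turned it clockwise about 150° to the end stop, released it and let it pop up.
2. I gripped and pushed it in again, and a further 6° clockwise met a firm stop at about 0.7 N m, roughly ten times the strength of a click. That confirmed the end stop.
3. I backed it off anticlockwise 150° (five clicks), opened the fingers so it sprang up, and withdrew.

**Last checks:**
- **Click count:** In both cameras the white line ended where it had started, by eye. Measured on the pictures, that position is about 155° from the end stop, against 150° for five clicks. The difference is within measuring error, and it means the knob also started on the fifth click.
- **Knob up:** It looks fully up in both views. The measured contact force was about zero after I withdrew.
- **Other things on the bench:** They looked unmoved in the last full top picture, taken just before the final withdrawal.

**Disagreements:**
- The fingers read about 33 mm on a 36 mm knob.
- The pads slipped slightly at the first end stop. This had no effect on the result, because I gripped the knob afresh before backing it off.
- The last withdrawal stopped about 8 cm short, with joint 6 at 0.075 rad, near its 0.04 lower limit.
- At hand-in one joint was still settling at about 0.22 rad/s.

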